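# Load a relay board in the test jig and hold its lever at the third click

## Task

Set the relay board that lies in the open to the right of the test jig down on the two raised rails of the jig, between the locating posts and with its bare edge (the long one without relays) towards the brass pins, and let go of it; then take the lever's knob, pull the lever towards you three clicks, as you feel them, and keep holding it there while the test runs. Stop at three: a fourth click would overstrain the pins, fewer make poor contact, and the lever springs back if it is let go, so the job finishes with your hand still holding the lever. Leave the other things on the bench where they are.

Things in the scene. Friction and masses are not known exactly. Their poses are not given: they have to be found in the camera images.
- board_centre (a point): Relay board, 50 x 70 x 2 mm, 45 g, blue, with three blue box relays; starts flat on the open bench right of the jig (a like board far back by the syringe is scenery). This point is the board's middle, 1 mm above its underside. Its x axis runs across the 50 mm width, from the bare long edge (x = -25 mm) to the long edge with the relays; y along the 70 mm length; z up.
- relays (a point): Middle of the row of three relays, 13 mm from the board's centre along its +x, 9.5 mm above its underside; same axes. The row is 18 mm wide (x), 17 mm high; its outer end faces are 56 mm apart (y): grasp the board from above across these. The board reaches 7 mm beyond each end face, so keep fingertips 3 mm or more above the underside.
- free_edge (a point): Middle of the relay board's bare long edge (the edge without relays, x = -25 mm), which must face the pins.
- nest (a point): The board's place on the jig: level with the tops of the two rails (36 mm above the bench; 9 mm wide, 54 mm apart), under a seated board's centre. Its y points from the pins to the back stop, x along the board's 70 mm length. A seated board's +x lies along this +y. Locating posts (tapered, 8 mm above the rails) leave 2 mm play along x, the back stop (3 mm above the rails) 2 mm along y.
- pivot (a point): Centre of the lever's pivot bolt, 52.5 mm above the bench; the lever turns about the vertical through it. Same axes as the nest. The jig, screwed to the bench, has a grey base plate 150 x 265 mm, top 14 mm high.
- knob (a point): Middle of the lever's black upright knob, which revolves freely on its stem: round, 25 mm thick, from 41 to 86 mm above the bench, 115 mm from the pivot; take it from above. The steel bar under it is 20 mm wide, top 38 mm above the bench. The x axis points along the lever from pivot to knob; the lever is pulled towards -y (clockwise from above).
- lever (a joint): Lever angle, rad: 0 parked, growing clockwise (towards the robot) to 1.12. Pulling at the knob takes 6 to 13 N; let go, it springs back. A roller rides over the teeth of a brass plate: at each click the pull drops by 4 to 7 N over some 8 mm, then builds up again as the roller lands behind the tooth. Clicks are 0.21 rad (24 mm) apart; the first lands at 0.1 to 0.36 rad, by jig.
- plate (a point): Brass toothed plate under the lever, centred on the pivot, 26.5 mm above the bench; clamped, but turned up to 0.12 rad either way from jig to jig. Its x axis would lie along the parked lever if turned by none. From it to the lever's x axis, click n passes the tooth top at 0.18 + 0.21 (n - 1) rad and lands 0.05 rad later.
- carriage: Grey carriage on two guide rods with six brass spring pins in a row, 3 mm from a seated board when parked; a rack and pinion on the lever drives it 10 to 16 mm towards the nest at three clicks, when the pins press 4 to 7 N on the board's bare edge. Origin at the jig's centre when parked.
- relay_board: The relay board as a whole; origin at the centre of its underside.
- side_cutter: Pliers with blue handles, 143 x 57 x 14 mm, lying on the bench to the left: bystander.
- tape_black: Roll of black tape, 60 mm across, 18 mm tall, lying on the bench to the left: bystander.
- driver_yellow: Screwdriver with a yellow handle, 130 mm long, 19 mm thick, lying beyond and to the right of the jig: bystander.

How it is judged (in metres and radians):
On the way, in this order (a step that is already met when the one before it is completed fails the run):
1. the relay board lies seated on the two rails, bare edge to the pins, let go, with the lever still parked (horizontal distance between board_centre and nest below 0.006 m and z of board_centre in the frame of nest between -0.002 and 0.0035 m and angle between board_centre's own z axis and vertical below 0.06 rad and y of free_edge in the frame of nest below -0.018 m and contact force between the fingers and relay_board below 0.05 N and value of joint lever below 0.06 rad), for 0.2 s.
2. the lever is pulled to the third click with the board in place (horizontal distance between board_centre and nest below 0.006 m and z of board_centre in the frame of nest between -0.002 and 0.0035 m and angle between board_centre's own z axis and vertical below 0.06 rad and y of free_edge in the frame of nest below -0.018 m and angle between the x axis of knob and the x axis of plate, either way round above 0.61 rad and contact force between carriage and relay_board above 1.5 N), for 0.2 s.
At the end, for the whole second after the job is handed in: The relay board lies flat on the rails (within 6 mm, bare edge to the pins), untouched by the hand, the pins pressing on it with over 1.5 N; the lever stands still past its third click and before its fourth (0.61 to 0.80 rad from the toothed plate's mark), held by the fingers with over 1.5 N (all of step 2 and contact force between the fingers and relay_board below 0.05 N and angle between the x axis of knob and the x axis of plate, either way round below 0.8 rad and contact force between the fingers and lever above 1.5 N and velocity of joint lever between -0.05 and 0.05 rad/s); the arm keeps its last pose, push and grip.
It fails at once if the lever is pulled over a fourth click (angle between the x axis of knob and the x axis of plate, either way round above 0.83 rad).
It fails at once if a bystander (pliers, tape or yellow screwdriver) is pushed more than 3 cm (distance of any of side_cutter, tape_black, driver_yellow from where it was at the start of the episode above 0.03 m).
It also fails if it takes over 72 s, if anything falls off the work surface, if the arm or the gripper's body presses on something with over 40 N, if the wrist force passes 120 N, or if a joint passes its speed limit or range.

## Robot

A 6-joint arm with a two-finger parallel gripper is mounted at the origin on a cart in front of the work surface, level with it; the furniture and walls round the work are solid. World frame = base frame: x ahead of the robot, y to its left, z up, the work surface at z = 0. Lengths are in mm, angles in rad, forces in N, time in s.
With the tool pointing down it reaches from about 300 to 775 mm from the base axis. Payload 14.6 kg.
Tool frame: the origin (TCP) lies between the finger pads; the fingertips stand 19 mm ahead of it and the grasp point (between the pads) is the TCP; z points along the fingers, y is the line along which they close (so a half turn about z gives the same grasp; the last joint's range is limited). The gripper opens to 94 mm and grips with 3 to 60 N. Pads are 16 mm wide; open, the fingers measure 119 mm over their backs; the gripper's body (75 mm by 177 mm) begins 78 mm behind the grasp point.
Start: joints at [-1.242, 0.3, 1.521, -0, 1.321, -0.067], TCP at [212.043, -507.471, 224.446] pointing down, gripper open.
Joint ranges: [-3.03, 3.03], [-0.79, 2.21], [0.23, 2.52], [-1.04, 4.18], [0, 3.07], [-2.55, 2.55]. Speed limits (rad/s): [2.22, 2.22, 2.57, 3.14, 3.14, 3.14].

## Interface

Orientations are given as [roll, pitch, yaw] about the fixed x, y, z axes, in that order (R = Rz(yaw) Ry(pitch) Rx(roll)).
In Python, from cell import monitor, imaging, job, find_in, trace gives the robot as it stands. The module is installed in compiled form; this text tells all that it offers.
- The arm moves only by the tool arm_command, never from a script. Its argument "steps" is a list of rows, each a list of 5 numbers: the opening, from 0 (shut) to 1 (fully open), then the shift along the tool's x, y, z in mm, then the turn about the tool's z in degrees. In form: [[gripper, dx, dy, dz, turn], ...]. A call has 1 to 20 rows; each row is the pose to reach, as a shift and turn from the pose commanded when the call began, along the tool's axes at that moment; what a row does not reach only later rows make up. A row lasts 1/8 s, in which the tool goes at most 62.5 mm and 10.7 degrees, less where a joint would pass 70% of its speed; a pose out of reach is approached as far as the arm can. A call with a gripper value outside its range is refused whole. The fingers move at their own pace and stop on an object; "force" is the grip in N (left out, the last holds). Time passes only in rows, so rows that repeat a pose let the fingers close. It gives the time, the measured TCP pose, the force, the opening and the grip force at its end, in the units of the state.
- monitor.read_state(): the state, without advancing time (a new reading comes with each control period).
- imaging.camera(name): name is "side" or "top"; returns a dict with "img" (480x640x3 uint8, red, green, blue), "mtx" (3x3 intrinsics, pixels), "D" ([k1, k2, p1, p2, k3] as OpenCV has them; the pictures are not rectified), "view" (4x4, takes a point from world to camera coordinates). Camera axes: x right, y down, z forward; pixel columns grow to the right and rows downward; lengths in mm; the calibration is good to about 2 mm. A picture is of the moment at which its call begins. There is no depth.
- job.sign_off(): hands the job in; it is judged then, once.
Trained networks look in a picture, given as the dict that the camera call returned (one of the last four; its "shot" number tells which), for a name from the list of things; names that differ only in an ending like _2 or _b are one class to them, and where a whole thing is asked for, a point or a joint stands for the part that bears it (a point fixed in the world has none). Each returns a list of dicts, best first, with "p" (0 to 1); they miss things now and then, are a little off and sometimes report something else, mostly with a low value. They report only what shows in the picture. A call takes as long as a camera call.
- find_in(picture, target): "rect" ([centre column, centre row, width, height] in pixels, round what is visible of it).
- trace(picture, target): "region" (480x640 bool, what is visible of it) and "rect" ([centre column, centre row, width, height] in pixels, round what is visible of it).
The state is a dict: "clock": time; "joints": joint angles; "qd": joint speeds; "effort": joint torques, N m; "eef_pos": TCP position; "eef_rot": TCP orientation; "wrist_force": force on the tool from outside, world axes, zero at the start; "moment": the same for the moment, N m; "finger_gap": finger opening in mm; "finger_force": force on a finger pad.
Only numpy, scipy, OpenCV 4.12 (cv2) and the standard library are available. Lean on these libraries where they do the work, as an engineer would, in place of code of your own. Each camera call takes 0.05 s, during which the arm holds its last target. There are 200 camera calls.

## Working session

There is one attempt and no reset: what is moved stays moved. The work goes in short steps, Python scripts to look and compute and a tool call to move; the robot and the scene stay as the last step left them, time stands still between calls to the robot, and variables do not carry over. Pictures are saved under pics/ and viewed, at most 10 in all, crops included, and the job is handed in when it is done.

Besides the shell and the picture viewer there is one more tool, called after "Request:" as name([rows], argument=value, ...), one row to a line, values as JSON. arm_command: Moves the arm, as the interface text tells. Its arguments: {"type":"object","properties":{"steps":{"type":"array","items":{"type":"array","items":{"type":"number"}}},"force":{"type":"number"}},"required":["steps"]}

```bash
mkdir -p pics
cat > h.py <<'E'
import numpy as np, cv2
from cell import monitor, imaging, job, find_in, trace
def shot(n,save=None):
    p=imaging.camera(n)
    if save: cv2.imwrite('pics/'+save,cv2.cvtColor(p['img'],cv2.COLOR_RGB2BGR))
    return p
def toworld(p,uv,z):
    uv=np.array(uv,float).reshape(-1,1,2)
    n=cv2.undistortPoints(uv,np.array(p['mtx']),np.array(p['D'])).reshape(-1,2)
    V=np.array(p['view']);R,t=V[:3,:3],V[:3,3];c=-R.T@t
    d=np.c_[n,np.ones(len(n))]@R
    s=(z-c[2])/d[:,2]
    return c+d*s[:,None]
def topix(p,X):
    V=np.array(p['view']);X=np.array(X,float).reshape(-1,3)
    return cv2.projectPoints(X,cv2.Rodrigues(V[:3,:3])[0],V[:3,3],np.array(p['mtx']),np.array(p['D']))[0].reshape(-1,2)
E
python3 - <<'E'
from h import *
print(monitor.read_state())
for n in('top','side'):
    p=shot(n,n+'0.png');V=np.array(p['view']);print(n,-V[:3,:3].T@V[:3,3],V[2,:3])
    for t in('relay_board','relays','knob','lever','plate','carriage','pivot','nest'):
        try:print(t,[(np.round(r['rect']),round(r['p'],2)) for r in find_in(p,t)[:3]])
        except Exception as e:print(t,e)
E
```

```text
{'clock': 0.0, 'joints': array([-1.24163292e+00,  3.00470444e-01,  1.52160694e+00, -3.00807642e-05,
        1.32069383e+00, -6.65917716e-02]), 'qd': array([-1.65452568e-03, -8.26220909e-04,  2.19634464e-04,  1.30173378e-04,
        6.34714806e-05, -8.30217965e-04]), 'effort': array([-2.66621682e-04, -5.31802154e+01, -3.52730334e+01,  7.08201667e-02,
        2.44173309e-02, -7.58216947e-05]), 'eef_pos': array([ 211.941334  , -507.25276354,  223.87573985]), 'eef_rot': array([-3.14041477e+00, -4.93528611e-05,  3.95762608e-01]), 'wrist_force': array([ 4.30490725e-01, -3.92910293e-01, -2.91848814e-04]), 'moment': array([-0.05466524, -0.02295884, -0.04042007]), 'finger_force': 0.0, 'finger_gap': 94.07876576676169}
top [ 391.35082223   30.09915049 1069.71946364] [ 0.16203995 -0.02493939 -0.986469  ]
relay_board [(array([448., 251.,  31.,  25.]), 0.57), (array([329., 239.,  60.,  43.]), 0.28)]
relays [(array([451., 252.,  33.,  25.]), 0.73)]
knob [(array([329., 240.,  62.,  45.]), 0.79), (array([293., 262., 134.,  84.]), 0.59), (array([450., 252.,  33.,  30.]), 0.37)]
lever [(array([329., 24
[... 202 characters left out ...]
]), 0.88), (array([193., 247.,  24.,  23.]), 0.63)]
nest [(array([294., 261., 136.,  83.]), 0.58)]
side [ 594.91427977 1007.78954037  720.25582769] [-0.01594818 -0.82800686 -0.56049113]
relay_board [(array([343., 182.,  26.,  17.]), 0.75)]
relays [(array([340., 182.,  29.,  20.]), 0.79)]
knob [(array([339., 229.,  50.,  59.]), 0.64), (array([339., 182.,  25.,  13.]), 0.23)]
lever [(array([338., 227.,  47.,  56.]), 0.85), (array([364., 262., 104., 116.]), 0.31)]
plate [(array([336., 256.,   6.,  10.]), 0.52)]
carriage [(array([362., 254.,  39.,  44.]), 0.87)]
pivot [(array([366., 261., 106., 120.]), 0.72), (array([340., 228.,  45.,  61.]), 0.69)]
nest [(array([366., 258., 111., 121.]), 0.56)]
```

View pics/top0.png

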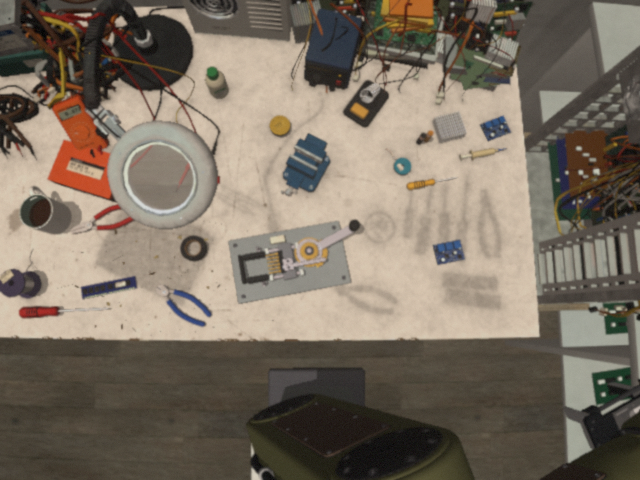

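View pics/side0.png

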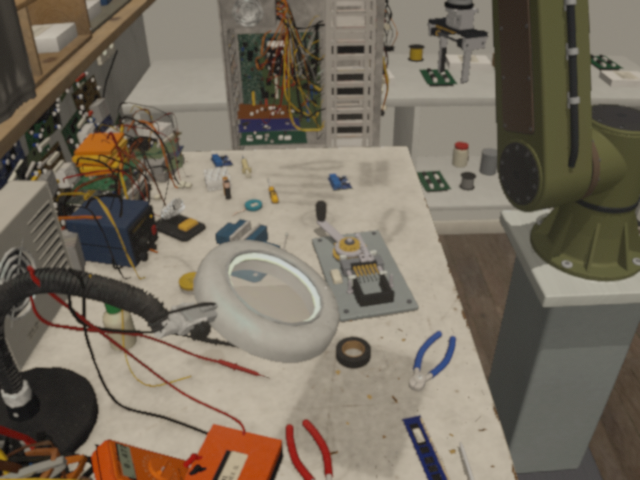

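Run:
```python
from h import *
p=shot('top');im=cv2.cvtColor(p['img'],cv2.COLOR_RGB2BGR)
a=cv2.resize(im[210:315,222:367],None,fx=5.5,fy=5.5,interpolation=cv2.INTER_CUBIC)
b=cv2.resize(im[232:272,425:475],None,fx=5.5,fy=5.5,interpolation=cv2.INTER_CUBIC)
cv2.imwrite('pics/a.png',a);
s=shot('side');im2=cv2.cvtColor(s['img'],cv2.COLOR_RGB2BGR)
c=cv2.resize(im2[165:325,305:425],None,fx=3.7,fy=3.7,interpolation=cv2.INTER_CUBIC)
o=np.zeros((600,800,3),np.uint8);o[:220,:275]=b;o[:592,300:300+c.shape[1]]=c[:592];cv2.imwrite('pics/b.png',o)
# base plate corners
for q,n in((p,'top'),(s,'side')):
    for t in('relay_board','knob','carriage','nest'):
        for r in trace(q,t)[:2]:
            m=r['region'].astype(np.uint8);c=max(cv2.findContours(m,0,1)[0],key=cv2.contourArea)
            print(n,t,round(r['p'],2),cv2.minAreaRect(c),np.round(r['rect']))
```

```text
top relay_board 0.73 ((448.2693176269531, 251.5311279296875), (21.72600555419922, 28.813594818115234), 76.60750579833984) [450. 252.  36.  25.]
top knob 0.86 ((329.22119140625, 240.76687622070312), (22.333709716796875, 70.42110443115234), 67.79651641845703) [329. 240.  67.  45.]
top knob 0.6 ((295.689697265625, 264.2241516113281), (49.765140533447266, 35.58404541015625), 23.198589324951172) [297. 262.  58.  37.]
top carriage 0.96 ((293.6404724121094, 256.4537658691406), (37.09194564819336, 53.04235076904297), 60.461219787597656) [295. 262.  56.  40.]
top carriage 0.75 ((324.6176452636719, 252.52943420410156), (4.365641117095947, 7.518604278564453), 14.03624439239502) [311. 258.  35.  19.]
top nest 0.65 ((297.8926086425781, 259.5198974609375), (65.9527359008789, 135.43798828125), 79.50852966308594) [294. 261. 134.  84.]
top nest 0.38 ((448.2117614746094, 251.4529266357422), (20.499929428100586, 27.76710319519043), 77.47119140625) [449. 251.  33.  24.]
side relay_board 0.68 ((339.7692565917969, 180.6538543701172), (17.612932205200195, 22.946426391601562), 82.87498474121094) [342. 182.  29.  20.]
side knob 0.87 ((334.54437255859375, 231.47396850585938), (66.17825317382812, 23.659584045410156), 48.27049255371094) [341. 230.  45.  58.]
side knob 0.27 ((358.6971130371094, 257.687255859375), (136.71141052246094, 78.1069107055664), 70.09625244140625) [365. 262. 108. 123.]
side carriage 0.85 ((358.0158386230469, 260.66741943359375), (42.31111526489258, 38.81321334838867), 47.72631072998047) [362. 254.  41.  39.]
side carriage 0.19 ((334.4769287109375, 230.927978515625), (66.9992446899414, 23.823278427124023), 49.02826690673828) [338. 227.  44.  54.]
side nest 0.66 ((358.9305114746094, 258.025634765625), (136.5042266845703, 78.3763427734375), 69.775146484375) [368. 260. 107. 119.]
```

View pics/a.png

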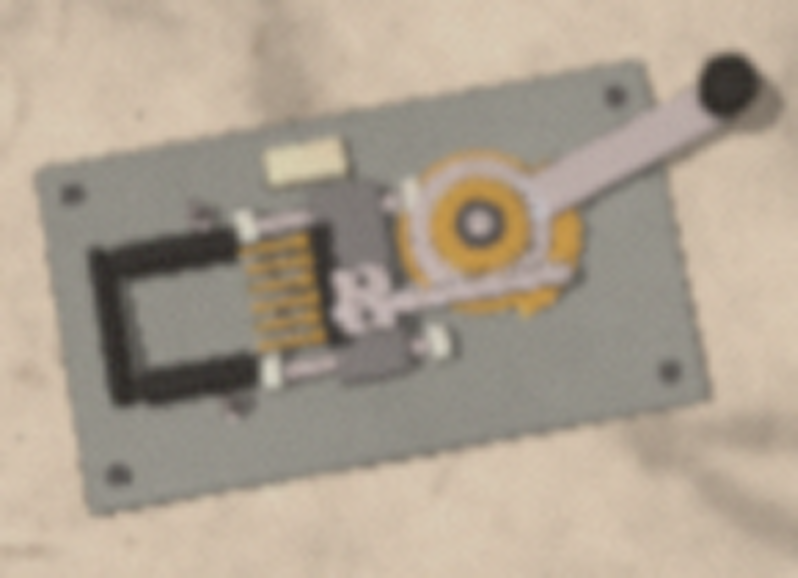

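View pics/b.png

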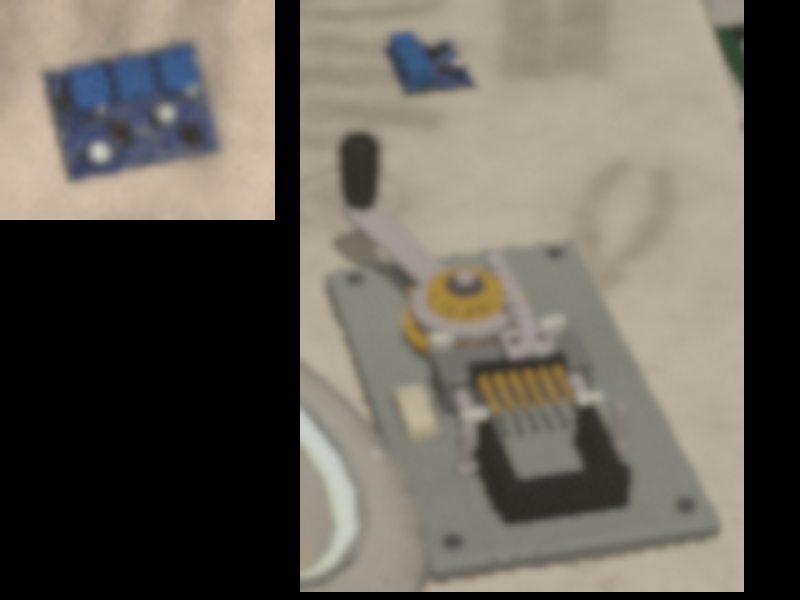

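Run:
```python
from h import *
p=shot('top');s=shot('side')
def A(l): return (np.array(l,float)+.5)/5.5-.5+[222,210]
def B(l): return (np.array(l,float)+.5)/5.5-.5+[425,232]
def S(l): return (np.array(l,float)-[300,0]+.5)/3.7-.5+[305,165]
np.set_printoptions(precision=1,suppress=True)
print('plate top',toworld(p,A([[38,168],[642,62],[710,400],[92,515]]),14)[:,:2])
print('plate side',toworld(s,S([[330,275],[572,243],[718,527],[440,578]]),14)[:,:2])
print('stop outer(39), stop/rail',toworld(p,A([[90,250],[118,403],[122,275],[142,378],[237,235],[257,380]]),38)[:,:2])
print('posts',toworld(p,A([[203,215],[240,405]]),42)[:,:2])
print('pivot',toworld(p,A([[480,223]]),52.5),'knobtop',toworld(p,A([[728,82]]),86), 'side knobtop',toworld(s,S([[360,143]]),86))
print('board bot',toworld(p,B([[218,150],[72,180],[42,70]]),2)[:,:2])
print('relay top',toworld(p,B([[68,72],[190,45],[200,82],[78,108]]),18)[:,:2])
print('relay side top',toworld(s,S([[390,37],[412,33],[435,80],[410,88]]),18)[:,:2])
```

```text
plate top [[550.2 215.9]
 [596.2 -42. ]
 [451.2 -69.1]
 [403.8 189.6]]
plate side [[594.8 -35.4]
 [451.4 -62.6]
 [406.2 195.7]
 [545.7 226.7]]
stop outer(39), stop/rail [[512.3 189.2]
 [449.1 176.3]
 [501.9 175.7]
 [459.4 166.6]
 [518.5 128.4]
 [458.5 119.4]]
posts [[526.3 142.2]
 [448.1 125.9]]
pivot [[521.6  27.8  52.5]] knobtop [[574.1 -71.5  86. ]] side knobtop [[575.8 -62.7  86. ]]
board bot [[ 506.2 -344.3]
 [ 493.4 -278.8]
 [ 541.6 -267.7]]
relay top [[ 538.4 -274.5]
 [ 550.1 -328.8]
 [ 534.  -332.4]
 [ 522.8 -278.2]]
relay side top [[ 549.4 -319.3]
 [ 534.1 -324.4]
 [ 521.9 -257. ]
 [ 538.9 -247. ]]
```

Request:
arm_command([
  [1,48,-8,10,2],
  [1,100,-16,25,4],
  [1,155,-26,45,6],
  [1,210,-35,65,8],
  [1,265,-44,85,9.5],
  [1,320,-53,100,10.9],
  [1,360,-60,110,10.9],
  [1,378,-63,115,10.9],
  [1,378,-63,115,10.9],
  [1,378,-63,115,10.9],
  [1,378,-63,115,10.9],
], force=15)

```text
clock: 2.88
eef_pos: [535.8, -304.6, 110.0]
eef_rot: [3.141, -0.0, 0.204]
wrist_force: [0.3, -0.6, 1.2]
finger_gap: 94.1
finger_force: 0.0
```

Run:
```python
from h import *
p=shot('top');s=shot('side')
im=lambda q:cv2.cvtColor(q['img'],cv2.COLOR_RGB2BGR)
st=monitor.read_state();print(st['clock'],st['eef_pos'],st['eef_rot'],st['joints'],st['wrist_force'])
for q in(p,s):
    P=topix(q,[st['eef_pos'],st['eef_pos']-[0,0,19]]);print(P)
    q['c']=cv2.resize(im(q)[int(P[0,1])-60:int(P[0,1])+60,int(P[0,0])-50:int(P[0,0])+50],None,fx=4,fy=4,interpolation=cv2.INTER_CUBIC);print(int(P[0,0])-50,int(P[0,1])-60)
cv2.imwrite('pics/c.png',np.hstack([p['c'],s['c']]))
```

```text
2.975 [ 536.0314384  -304.30180739  109.8459806 ] [ 3.14122280e+00 -3.01046161e-04  2.04503117e-01] [-5.75718869e-01  5.54916505e-01  1.43702156e+00 -5.60175443e-05
  1.14918045e+00  7.90597308e-01] [0.37139622 0.26540807 0.3738545 ]
[[462.21871082 239.85437413]
 [459.36806768 241.14014688]]
412 179
[[334.45461178 144.02537387]
 [334.46340527 151.08545549]]
284 84
```

View pics/c.png

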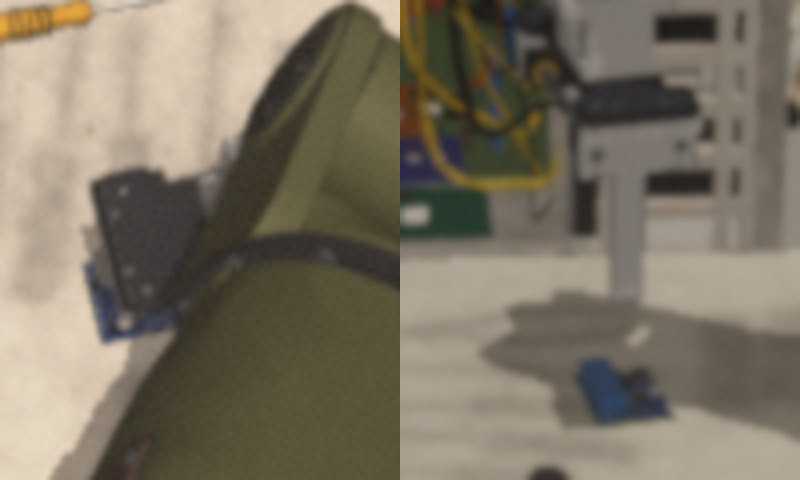

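Run:
```python
from h import *
np.set_printoptions(precision=1,suppress=True)
s=shot('side');st=monitor.read_state();c=st['eef_pos'];a=st['eef_rot'][2];ux=np.array([np.cos(a),np.sin(a),0]);uy=np.array([-np.sin(a),np.cos(a),0])
f=lambda X:(topix(s,X)-[284,84])*4+[400,0]
print('near tip -8,+8 inner/outer',f([c+uy*d+ux*e-[0,0,19] for d in(47,59.5) for e in(-8,8)]))
r=np.array([536.3,-303.5,18])
print('relay near end top/bottom',f([r+uy*28+ux*e-[0,0,h] for h in(0,16) for e in(9,-9)]))
b=r-ux*13
print('board near corners', f([[*(b+uy*35+ux*e)[:2],1] for e in (25,-25)]),'far bare corner',f([[*(b-uy*35-ux*25)[:2],1]]))
```

```text
near tip -8,+8 inner/outer [[634.1 300.1]
 [608.1 303.1]
 [639.5 309.2]
 [613.4 312.3]]
relay near end top/bottom [[598.7 396.2]
 [626.8 392.7]
 [598.7 418.8]
 [626.7 415.2]]
board near corners [[596.8 426.1]
 [674.4 416.3]] far bare corner [[645.  365.3]]
```

Request:
arm_command([
  [1,0,-1,40,0],
  [1,0,-1,70,0],
  [1,0,-1,85,0],
  [1,0,-1,85,0],
  [1,0,-1,85,0],
  [0.7,0,-1,85,0],
  [0.6,0,-1,85,0],
  [0.5,0,-1,85,0],
  [0.5,0,-1,85,0],
  [0.5,0,-1,85,0],
], force=15)

```text
clock: 4.28
eef_pos: [536.3, -302.7, 24.5]
eef_rot: [3.142, -0.0, 0.206]
wrist_force: [0.1, -0.3, 1.1]
finger_gap: 56.0
finger_force: 15.0
```

Request:
arm_command([
  [0.5,0,0,-30,0],
  [0.5,0,0,-75,0],
  [0.5,4,-40,-105,-7],
  [0.5,8,-85,-105,-16],
  [0.5,12,-135,-105,-25],
  [0.5,17,-185,-105,-35],
  [0.5,21,-235,-105,-45],
  [0.5,26,-285,-105,-55],
  [0.5,30,-335,-105,-65],
  [0.5,34,-385,-105,-74],
  [0.5,38,-425,-105,-82],
  [0.5,41,-452,-105,-88],
  [0.5,42,-462,-105,-88.6],
  [0.5,42,-462,-105,-88.6],
  [0.5,42,-462,-105,-88.6],
  [0.5,42,-462,-105,-88.6],
  [0.5,42,-462,-105,-88.6],
])

```text
clock: 6.4
eef_pos: [483.3, 157.7, 129.5]
eef_rot: [-3.142, 0.0, 1.751]
wrist_force: [-1.1, -0.4, -0.5]
finger_gap: 55.9
finger_force: 15.0
```

Run:
```python
from h import *
np.set_printoptions(precision=2,suppress=True)
p=shot('top');s=shot('side')
im=lambda q:cv2.cvtColor(q['img'],cv2.COLOR_RGB2BGR)
st=monitor.read_state();print(st['clock'],st['eef_pos'],st['eef_rot'],st['wrist_force'],st['finger_gap'])
a=cv2.resize(im(p)[190:330,215:315],None,fx=4,fy=4,interpolation=cv2.INTER_CUBIC)
b=cv2.resize(im(s)[170:310,310:410],None,fx=4,fy=4,interpolation=cv2.INTER_CUBIC)
cv2.imwrite('pics/d.png',np.hstack([a,b]))
n=np.array([485.2,145.6]);y=np.array([-.18,.983]);x=np.array([.983,.18])
t=st['eef_rot'][2]+0;bx=np.array([np.cos(t),np.sin(t)]);by=np.array([-bx[1],bx[0]]);bc=st['eef_pos'][:2]-13*bx;bz=st['eef_pos'][2]-24.5
for q,sc in((p,lambda u:(u-[215,190])*4),(s,lambda u:(u-[310,170])*4+[400,0])):
    print('board corners',sc(topix(q,[[*(bc+bx*i*25+by*j*35),bz] for i,j in((1,1),(1,-1),(-1,-1),(-1,1))])))
    print('posts',sc(topix(q,[[*(n+x*i*40-y*12),44] for i in(1,-1)])))
    print('stop inner ends',sc(topix(q,[[*(n+x*i*31.5+y*26),39] for i in(1,-1)])))
```

```text
6.5 [483.21 157.95 129.46] [-3.14  0.    1.75] [ 0.63  0.3  -0.11] 55.710470020530025
board corners [[118.52 369.07]
 [ 97.58 239.53]
 [190.07 222.83]
 [211.98 352.01]]
posts [[175.73 233.65]
 [199.23 372.76]]
stop inner ends [[113.22 261.33]
 [131.08 370.58]]
board corners [[745.54 348.48]
 [593.71 369.39]
 [565.7  306.11]
 [712.29 286.73]]
posts [[560.91 430.62]
 [724.66 407.29]]
stop inner ends [[599.22 486.6 ]
 [731.19 467.12]]
```

View pics/d.png

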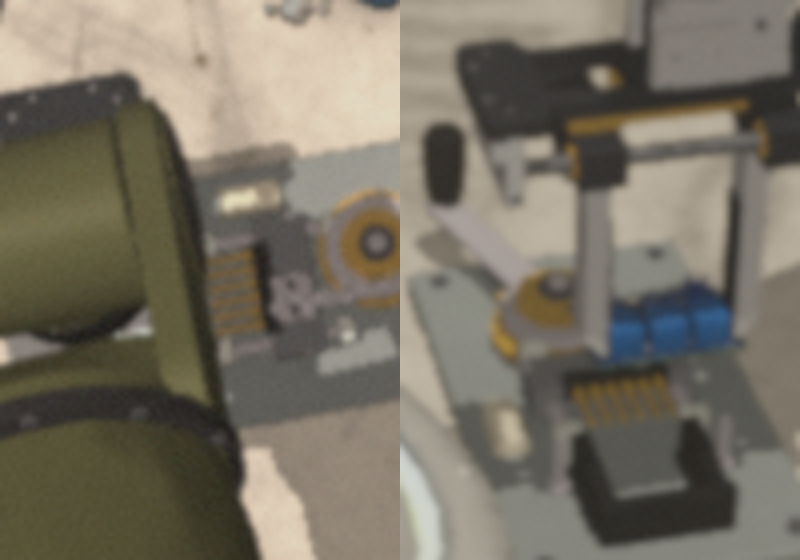

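```bash
cat > fit.py <<'E'
from h import *
from scipy.optimize import minimize
np.set_printoptions(precision=2,suppress=True)
def rect(x,y,a,w,h,z,n=60):
    c=np.array([[-w,-h],[w,-h],[w,h],[-w,h],[-w,-h]])/2.
    pts=np.vstack([np.linspace(c[i],c[i+1],n)[3:-3] for i in range(4)])
    R=np.array([[np.cos(a),-np.sin(a)],[np.sin(a),np.cos(a)]])
    return np.c_[pts@R.T+[x,y],np.full(len(pts),z)]
def fit(q,img,x0,w,h,z):
    g=cv2.GaussianBlur(img.astype(np.float32),(0,0),1.2)
    G=sum(cv2.Sobel(g[...,k],cv2.CV_32F,1,0)**2+cv2.Sobel(g[...,k],cv2.CV_32F,0,1)**2 for k in range(3))**.5
    G=np.minimum(G,np.percentile(G,97))
    def f(v):
        u=topix(q,rect(*v,w,h,z)).astype(np.float32)
        return -cv2.remap(G,u[:,:1],u[:,1:],cv2.INTER_LINEAR).mean()
    best=min((minimize(f,np.array(x0)+[i,j,0],method='Nelder-Mead',options=dict(initial_simplex=np.array(x0)+[i,j,0]+np.array([[0,0,0],[4,0,0],[0,4,0],[0,0,.02]]))) for i in(-6,0,6) for j in(-8,0,8)),key=lambda r:r.fun)
    return best.x,best.fun
E
python3 - <<'E'
from fit import *
for n in('top','side'):
    q=shot(n);img=cv2.imread(f'pics/{n}0.png')
    print(n,'plate',fit(q,img,[500,76,.18],150,265,14))
    print(n,'board',fit(q,img,[523.8,-306,.206],50,70,1))
E
```

```text
top plate (array([500.08,  73.86,   0.18]), np.float64(-167.68800354003906))
top board (array([ 523.36, -306.7 ,    0.21]), np.float64(-275.30230712890625))
side plate (array([500.99,  87.25,   0.19]), np.float64(-131.11697387695312))
side board (array([ 524.17, -307.74,    0.17]), np.float64(-226.8896484375))
```

Request:
arm_command([
  [0.5,0,0,25,0],
  [0.5,0,0,50,0],
  [0.5,0,0,54,0],
  [0.5,0,0,54,0],
  [0.5,0,0,54,0],
])

```text
clock: 7.22
eef_pos: [483.6, 158.3, 76.4]
eef_rot: [3.14, -0.0, 1.752]
wrist_force: [-0.9, -0.1, -0.5]
finger_gap: 55.8
finger_force: 15.0
```

Run:
```python
from fit import *
s=shot('side');p=shot('top');st=monitor.read_state();print(st['eef_pos'],st['eef_rot'])
cv2.imwrite('pics/s1.png',s['img'][:,:,::-1]);cv2.imwrite('pics/t1.png',p['img'][:,:,::-1])
cr=cv2.resize(s['img'][215:315,310:430,::-1],None,fx=6,fy=6,interpolation=cv2.INTER_CUBIC)
t=st['eef_rot'][2];bx=np.array([np.cos(t),np.sin(t)]);by=np.array([-bx[1],bx[0]]);bc=st['eef_pos'][:2]-13*bx;bz=st['eef_pos'][2]-24.5
n=np.array([485.2,145.6]);y=np.array([-.18,.983]);x=np.array([.983,.18])
sc=lambda u:np.int32(np.round((u-[310,215]+.5)*6-.5))
cv2.polylines(cr,[sc(topix(s,[[*(bc+bx*i*25+by*j*35),bz] for i,j in((1,1),(1,-1),(-1,-1),(-1,1))]))],True,(0,255,0),1)
cv2.polylines(cr,[sc(topix(s,[[*(n+x*i*31.5+y*j),39] for i,j in((1,26),(-1,26),(-1,38),(1,38))]))],True,(0,0,255),1)
cv2.polylines(cr,[sc(topix(s,rect(500.1,73.9,.18,150,265,14)))],True,(255,0,255),1)
cv2.imwrite('pics/e.png',cr)
```

```text
[483.52 158.3   76.23] [ 3.14 -0.    1.75]
```

View pics/e.png

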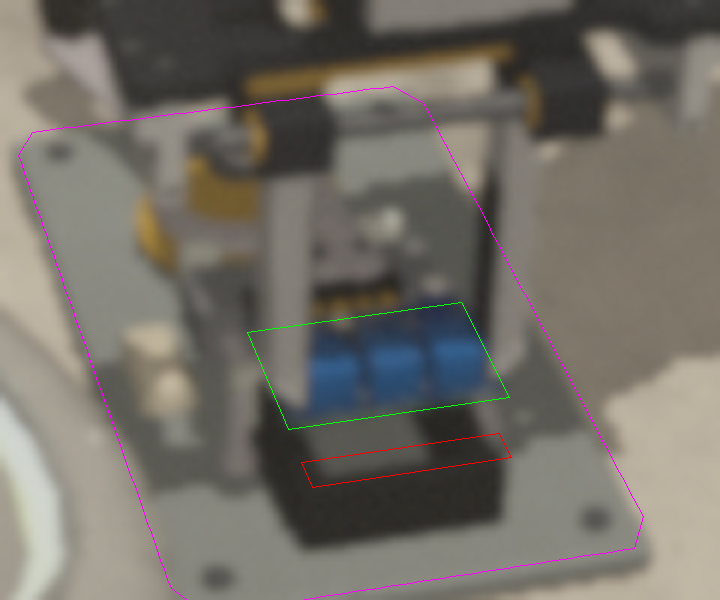

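Run:
```python
from fit import *
s=shot('side');p=shot('top')
x=np.array([np.cos(.18),np.sin(.18)]);y=np.array([-x[1],x[0]])
O=np.array([500.1,73.9])
for n,q,roi in(('top',p,(236,270,248,290)),('side',s,(345,280,392,310))):
    g=cv2.imread(f'pics/{n}0.png').max(2).astype(np.float32)
    big=cv2.resize(g,None,fx=4,fy=4,interpolation=cv2.INTER_LINEAR)
    m=(big<75).astype(np.uint8)
    if n=='top': win=np.zeros_like(m);win[4*240:4*292,4*232:4*271]=1
    else: win=np.zeros_like(m);win[4*270:4*312,4*345:4*400]=1
    m&=win
    c=max(cv2.findContours(m,0,cv2.CHAIN_APPROX_NONE)[0],key=cv2.contourArea)[:,0,:]
    u=(c+.5)/4-.5
    for z in (14,37.5):
        W=toworld(q,u,z)[:,:2]-O
        X,Y=W@x,W@y
        print(n,z,len(c),'x',X.min(),X.max(),'y',Y.min(),Y.max())
        for lo in range(40,125,10):
            k=(Y>lo)&(Y<lo+10)
            if k.any(): print('   y',lo,X[k].min(),X[k].max(),end=';')
        print()
# predicted stop/front corners in e-crop coords
```

```text
top 14 569 x -33.37769139437994 34.58330812780283 y 53.83585080800121 114.50439422919963
   y 50 -32.65875549800722 34.269723338458036;   y 60 -33.37769139437994 34.58330812780283;   y 70 -32.96315212908184 34.19544500193138;   y 80 -32.33927849104632 34.4997427838135;   y 90 -32.54333258955059 34.06375507722767;   y 100 -31.09598975891938 33.84574903903333;   y 110 -30.373258888900185 34.301099467752984;
top 37.5 569 x -35.19088093890531 31.25732702854081 y 52.111620540068984 111.4297003016533
   y 50 -34.73968944142194 31.25732702854081;   y 60 -35.19088093890531 30.99755786383323;   y 70 -34.481633722176404 30.878097620027045;   y 80 -34.375094711913796 31.17562182415428;   y 90 -34.273987479479516 30.749339073721636;   y 100 -32.25332620380888 30.98140024899012;   y 110 -30.636799924744416 30.517778338320316;
side 14 552 x -40.08612247035236 33.922840274788854 y 29.68084571718389 110.55354885299168
   y 40 -38.651763655413895 30.078847682070773;   y 50 -38.676950381630036 32.5152767797783;   y 60 -38.270824864288784 33.823347386954374;   y 70 -39.12730980682436 33.916439916842165;   y 80 -40.08612247035236 33.922840274788854;   y 90 -38.2943071491357 33.65269403886837;   y 100 -34.521492110831765 32.39796034572132;   y 110 -27.64788921983238 26.506761642616052;
side 37.5 552 x -30.08519063406971 41.46119331691421 y 58.70068316278228 136.8824229830492
   y 50 -26.71400657619449 30.63040011227884;   y 60 -28.17812786517792 34.62688140076008;   y 70 -28.71073697799623 38.56128147388371;   y 80 -28.722907424400663 40.100465176510305;   y 90 -27.968593151087553 41.455005924872914;   y 100 -29.845711463889494 41.28297978875464;   y 110 -30.08519063406971 41.46119331691421;   y 120 -27.278112373451936 41.115700157047144;
```

Request:
arm_command([
  [0.5,0,1.3,0,0],
  [0.5,0,1.3,3,0],
  [0.5,0,1.3,6,0],
  [0.5,0,1.3,9,0],
  [0.5,0,1.3,12,0],
  [0.5,0,1.3,13.5,0],
  [0.5,0,1.3,13.5,0],
  [0.5,0,1.3,13.5,0],
])

```text
clock: 8.43
eef_pos: [484.4, 158.5, 62.1]
eef_rot: [3.141, -0.0, 1.752]
wrist_force: [-0.5, 1.4, 2.0]
finger_gap: 56.0
finger_force: 15.0
```

Request:
arm_command([
  [0.5,0,0,0.7,0],
  [0.5,0,0,1.4,0],
  [0.5,0,0,1.4,0],
  [0.5,0,0,1.4,0],
])

```text
clock: 8.93
eef_pos: [484.5, 158.5, 60.9]
eef_rot: [3.141, -0.0, 1.752]
wrist_force: [-2.4, 0.5, 8.4]
finger_gap: 55.5
finger_force: 15.0
```

Run:
```python
from fit import *
s=shot('side','s2.png');st=monitor.read_state();print(st['eef_pos'],st['wrist_force'],st['moment'])
cr=cv2.resize(s['img'][235:315,320:420,::-1],None,fx=7,fy=7,interpolation=cv2.INTER_CUBIC)
cv2.imwrite('pics/f.png',cr)
```

```text
[484.49 158.5   60.86] [-3.76  1.84  8.11] [0.02 0.44 0.01]
```

View pics/f.png

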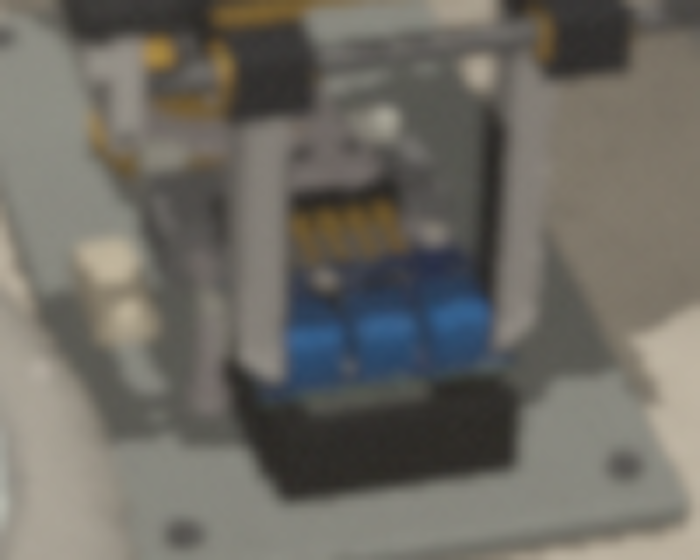

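Run:
```python
from fit import *
s=shot('side');t=shot('top')
x=np.array([np.cos(.18),np.sin(.18)]);y=np.array([-x[1],x[0]]);n=np.array([486.9,146.2])
f=lambda X,Y,z:((topix(s,[[*(n+x*X+y*Y),z]])-[320,235]+.5)*7-.5)[0]
for nm,Y,z in(('stop inner top',26,39),('board edge top',25,38),('board -3',22,38),('board -5',20,38),('board edge bot',25,36),('stop outer top',38,39),('stop outer bot',38,14)):
    print(nm,f(31.5,Y,z),f(0,Y,z),f(-31.5,Y,z))
print('pin-side edge',f(0,-25,38),f(0,-30,38))
for a in('relay_board','relays'):
    for q,nn in((s,'s'),(t,'t')):
        for r in trace(q,a)[:2]:print(nn,a,r['p'],np.array(r['rect']))
```

```text
stop inner top [275.11 401.18] [391.46 384.14] [506.48 367.2 ]
board edge top [274.04 401.78] [390.24 384.76] [505.13 367.84]
board -3 [271.11 394.69] [387.07 377.74] [501.73 360.9 ]
board -5 [269.16 389.97] [384.97 373.08] [499.46 356.29]
board edge bot [273.86 407.73] [389.94 390.69] [504.7  373.76]
stop outer top [287.   429.92] [404.31 412.56] [520.27 395.31]
stop outer bot [284.52 503.6 ] [400.28 486.1 ] [514.72 468.69]
pin-side edge [339.11 271.61] [334.19 260.73]
s relay_board 0.63 [373.3 279.3  40.2  26.2]
s relays 0.6 [371.1 279.   37.3  23.6]
t relays 0.45 [328.4 240.2  63.5  46. ]
```

Run:
```python
import cv2
for f in('side0','s1','s2'):
    im=cv2.imread(f'pics/{f}.png')
    if f=='s1': pass
    for c in(364,372,380):
        print(f,c,[tuple(int(v) for v in im[r,c]) for r in range(284,298)])
```

```text
side0 364 [(119, 127, 128), (121, 130, 129), (121, 130, 130), (121, 130, 130), (120, 129, 129), (120, 128, 129), (119, 126, 127), (115, 123, 123), (110, 117, 118), (96, 103, 103), (73, 79, 79), (52, 57, 59), (44, 48, 51), (42, 46, 48)]
side0 372 [(121, 129, 129), (121, 129, 129), (120, 129, 129), (120, 128, 128), (119, 127, 127), (121, 129, 130), (121, 129, 129), (119, 127, 127), (107, 115, 116), (79, 86, 86), (52, 58, 60), (45, 48, 51), (42, 46, 48), (41, 44, 47)]
side0 380 [(45, 51, 53), (51, 56, 59), (63, 69, 70), (74, 81, 83), (87, 95, 96), (96, 103, 104), (100, 108, 108), (94, 101, 102), (69, 77, 78), (50, 54, 56), (43, 47, 49), (41, 45, 48), (41, 46, 48), (40, 45, 48)]
s1 364 [(84, 79, 67), (79, 83, 79), (78, 85, 85), (82, 89, 88), (82, 88, 88), (81, 88, 88), (81, 86, 87), (79, 85, 86), (74, 79, 80), (67, 73, 74), (56, 61, 63), (47, 51, 53), (44, 48, 48), (40, 44, 46)]
s1 372 [(80, 85, 81), (80, 88, 86), (80, 87, 88), (81, 87, 88), (81, 88, 88), (81, 87, 87), (81, 87, 88), (80, 87, 86), (75, 81, 81), (59, 64, 65), (47, 51, 52), (42, 46, 48), (42, 46, 48), (40, 44, 45)]
s1 380 [(41, 46, 46), (41, 46, 47), (48, 50, 53), (53, 58, 59), (62, 68, 68), (67, 71, 73), (71, 76, 77), (67, 71, 73), (55, 59, 61), (44, 48, 49), (43, 47, 48), (42, 45, 49), (42, 45, 47), (41, 44, 46)]
s2 364 [(131, 89, 51), (119, 82, 47), (111, 76, 45), (106, 73, 45), (101, 72, 47), (96, 69, 49), (91, 75, 62), (81, 81, 73), (75, 81, 78), (68, 74, 73), (56, 60, 61), (47, 51, 52), (44, 47, 49), (41, 46, 47)]
s2 372 [(111, 77, 46), (106, 73, 45), (101, 71, 45), (99, 71, 48), (96, 72, 54), (89, 76, 64), (80, 83, 77), (77, 85, 83), (74, 79, 79), (57, 63, 64), (47, 50, 53), (44, 47, 49), (43, 45, 48), (42, 43, 46)]
s2 380 [(91, 68, 52), (92, 70, 57), (90, 69, 59), (86, 66, 56), (81, 68, 58), (72, 74, 69), (69, 74, 74), (65, 70, 72), (54, 58, 60), (44, 48, 50), (44, 47, 49), (41, 44, 46), (42, 45, 46), (40, 43, 45)]
```

Run:
```python
from fit import *
t=shot('top');s=shot('side')
x=np.array([np.cos(.18),np.sin(.18)]);y=np.array([-x[1],x[0]]);O=np.array([500.1,73.9])
for nm,q in(('top',t),('side',s)):
    im=cv2.imread(f'pics/{nm}0.png').astype(np.float32)
    for z in((14,38) if nm=='top' else (38,)):
      for X in(0,10,27,-27):
        Y=np.arange(40,120,2.)
        u=topix(q,[[*(O+x*X+y*k),z] for k in Y]).astype(np.float32)
        v=cv2.remap(im,u[:,:1],u[:,1:],1)[:,0]
        print(nm,z,X,[(int(k),int(a[1]),int(a[2]-a[0])) for k,a in zip(Y,v)])
```

```text
top 14 0 [(40, 127, 55), (42, 131, 54), (44, 134, 61), (46, 135, 67), (48, 139, 62), (50, 143, 49), (52, 142, 29), (54, 143, 15), (56, 143, 11), (58, 144, 10), (60, 144, 11), (62, 143, 10), (64, 142, 10), (66, 141, 10), (68, 143, 10), (70, 145, 10), (72, 145, 10), (74, 143, 10), (76, 142, 10), (78, 144, 9), (80, 142, 10), (82, 142, 11), (84, 141, 11), (86, 141, 10), (88, 143, 10), (90, 144, 11), (92, 144, 10), (94, 142, 10), (96, 139, 11), (98, 126, 9), (100, 107, 8), (102, 91, 8), (104, 78, 7), (106, 60, 6), (108, 48, 6), (110, 46, 7), (112, 52, 8), (114, 70, 7), (116, 102, 8), (118, 132, 11)]
top 14 10 [(40, 120, 46), (42, 126, 47), (44, 131, 46), (46, 132, 42), (48, 131, 36), (50, 130, 27), (52, 136, 20), (54, 141, 13), (56, 143, 10), (58, 143, 10), (60, 143, 11), (62, 143, 9), (64, 143, 10), (66, 141, 10), (68, 141, 10), (70, 141, 11), (72, 142, 11), (74, 142, 10), (76, 143, 10), (78, 140, 11), (80, 140, 11), (82, 141, 11), (84, 142, 10), (86, 142, 9), (88, 143, 10), (90, 143, 10), (92, 141, 11), (94, 142, 11), (96, 141, 11), (98, 130, 9), (100, 111, 8), (102, 94, 8), (104, 83, 9
[... 5126 characters left out ...]
00, 57, 6), (102, 56, 5), (104, 54, 6), (106, 52, 6), (108, 49, 6), (110, 48, 6), (112, 47, 6), (114, 44, 6), (116, 45, 6), (118, 45, 6)]
side 38 -27 [(40, 144, 12), (42, 146, 13), (44, 153, 14), (46, 160, 14), (48, 165, 15), (50, 168, 16), (52, 160, 16), (54, 144, 16), (56, 118, 13), (58, 92, 11), (60, 74, 10), (62, 68, 8), (64, 63, 7), (66, 62, 7), (68, 62, 8), (70, 60, 7), (72, 60, 7), (74, 61, 7), (76, 59, 7), (78, 58, 7), (80, 58, 7), (82, 57, 7), (84, 57, 8), (86, 58, 7), (88, 57, 7), (90, 60, 8), (92, 64, 9), (94, 64, 9), (96, 62, 8), (98, 63, 8), (100, 62, 8), (102, 61, 8), (104, 61, 7), (106, 58, 6), (108, 54, 7), (110, 51, 8), (112, 49, 7), (114, 50, 7), (116, 53, 7), (118, 59, 7)]
```

Request:
arm_command([
  [0.5,0,0,-6,0],
  [0.5,0,0,-12,0],
  [0.5,2.5,-0.2,-12,0],
  [0.5,5,-0.2,-12,0],
  [0.5,5,-0.2,-12,0],
  [0.5,5,-0.2,-9,0],
  [0.5,5,-0.2,-6,0],
  [0.5,5,-0.2,-3,0],
  [0.5,5,-0.2,-1,0],
  [0.5,5,-0.2,-1,0],
  [0.5,5,-0.2,-1,0],
])

```text
clock: 10.75
eef_pos: [483.4, 163.4, 61.6]
eef_rot: [3.141, -0.0, 1.752]
wrist_force: [-0.1, -0.0, -0.1]
finger_gap: 55.9
finger_force: 15.0
```

Request:
arm_command([
  [0.5,0,0,0.6,0],
  [0.5,0,0,1.2,0],
  [0.5,0,0,1.2,0],
  [0.5,0,0,1.2,0],
])

```text
clock: 11.25
eef_pos: [483.4, 163.3, 60.7]
eef_rot: [3.141, 0.0, 1.752]
wrist_force: [-1.7, -1.3, 4.7]
finger_gap: 56.0
finger_force: 15.0
```

Run:
```python
from fit import *
s=shot('side','s3.png');st=monitor.read_state();print(st['eef_pos'],st['wrist_force'],st['moment'])
for c in(364,372,380): print(c,[tuple(int(v) for v in s['img'][r,c]) for r in range(287,297)])
```

```text
[483.44 163.33  60.76] [-2.35 -0.91  6.28] [-0.2   0.31  0.03]
364 [(46, 79, 116), (45, 76, 109), (45, 73, 106), (47, 71, 101), (52, 72, 97), (59, 71, 88), (64, 71, 72), (59, 62, 55), (51, 50, 46), (49, 48, 43)]
372 [(45, 69, 98), (48, 69, 95), (55, 71, 93), (57, 71, 90), (63, 73, 84), (63, 69, 68), (56, 57, 52), (53, 50, 46), (49, 47, 43), (48, 45, 43)]
380 [(62, 76, 97), (59, 71, 92), (55, 68, 86), (60, 70, 78), (60, 65, 64), (54, 53, 49), (51, 47, 45), (48, 45, 43), (48, 45, 43), (45, 43, 40)]
```

Request:
arm_command([
  [0.5,0,0,-0.4,0],
  [0.6,0,0,-0.4,0],
  [0.66,0,0,-0.4,0],
  [0.68,0,0,-0.4,0],
  [0.68,0,0,-5,0],
  [0.68,0,0,-20,0],
  [0.7,0,0,-60,0],
  [0.7,0,0,-75,0],
  [0.7,0,0,-75,0],
  [0.7,0,0,-75,0],
])

```text
clock: 12.55
eef_pos: [482.8, 163.2, 134.3]
eef_rot: [-3.14, 0.0, 1.752]
wrist_force: [0.4, -0.2, 0.9]
finger_gap: 65.8
finger_force: 0.0
```

Run:
```python
from fit import *
s=shot('side','s4.png');t=shot('top');st=monitor.read_state();print(st['eef_pos'],st['joints'])
cr=cv2.resize(s['img'][205:305,310:430,::-1],None,fx=6,fy=6,interpolation=cv2.INTER_CUBIC)
cv2.imwrite('pics/g.png',cr)
O=np.array([500.1,73.9]);k=fit(t,cv2.imread('pics/top0.png'),[574,-71.5,0],20,20,86)[0];print(k)
for q,n in((t,'top'),(s,'side')):
    im=cv2.imread(f'pics/{n}0.png');m=(im.max(2)<70).astype(np.uint8)
    nl,l,stt,c=cv2.connectedComponentsWithStats(m)
    for i in range(1,nl):
        if stt[i,4]>20 and np.hypot(*(c[i]-((354,225.5) if n=='top' else (321,210))))<8: print(n,stt[i],c[i],toworld(q,c[i],80 if n=='top' else 63.5))
```

```text
[482.88 163.2  134.25] [ 0.25  0.31  1.73 -0.    1.1   0.07]
[571.93 -72.34   0.  ]
top [350 221   9  10  73] [353.96 225.33] [[573.31 -72.06  80.  ]]
side [317 202   8  19 136] [320.59 210.69] [[576.45 -69.59  63.5 ]]
```

View pics/g.png

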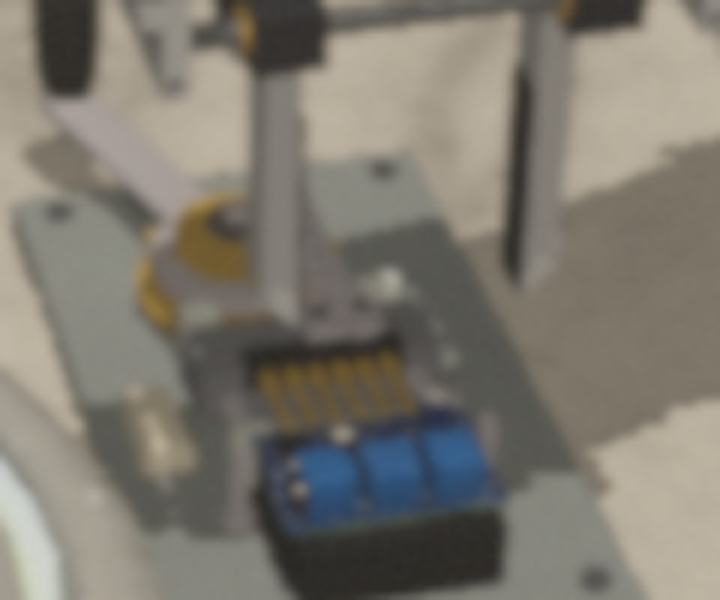

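Request:
arm_command([
  [1,-45,9,0,0],
  [1,-95,18,0,0],
  [1,-145,28,0,0],
  [1,-195,38,0,0],
  [1,-235,46,0,0],
  [1,-248,48,0,0],
  [1,-248,48,0,0],
  [1,-248,48,20,0],
  [1,-248,48,45,0],
  [1,-248,48,65,0],
  [1,-248,48,68,0],
  [1,-248,48,68,0],
  [1,-248,48,68,0],
])

```text
clock: 14.28
eef_pos: [575.6, -71.7, 68.3]
eef_rot: [3.14, 0.0, 1.752]
wrist_force: [0.7, -0.6, 0.1]
finger_gap: 93.9
finger_force: 0.0
```

Request:
arm_command([
  [0.6,0,0,0,0],
  [0.45,0,0,0,0],
  [0.35,0,0,0,0],
  [0.25,0,0,0,0],
  [0.2,0,0,0,0],
  [0.2,0,0,0,0],
  [0.2,0,0,0,0],
], force=30)

```text
clock: 15.15
eef_pos: [575.2, -72.0, 67.4]
eef_rot: [3.142, -0.0, 1.752]
wrist_force: [0.0, -0.4, -0.2]
finger_gap: 27.2
finger_force: 0.0
```

Request:
arm_command([
  [0.15,0,0,0,0],
  [0.15,0,0,0,0],
  [0.15,0,0,0,0],
], force=30)

```text
clock: 15.52
eef_pos: [575.9, -71.8, 67.5]
eef_rot: [3.14, 0.0, 1.752]
wrist_force: [6.5, 1.3, -3.3]
finger_gap: 24.1
finger_force: 30.0
```

```bash
cat > arc.py <<'E'
import numpy as np,sys
# knob arc: world offsets from parked -> tool axes (yaw 1.752)
P=np.array([521.4,28.2]);K=np.array([575.2,-72.])
d=K-P;a0=np.arctan2(d[1],d[0]);print(np.linalg.norm(d),a0)
t=1.752;tx=np.array([np.cos(t),np.sin(t)]);ty=np.array([np.sin(t),-np.cos(t)])
for q in np.arange(0,.9,.035):
    w=115*np.array([np.cos(a0-q)-np.cos(a0),np.sin(a0-q)-np.sin(a0)])
    print(round(q,3),np.round([w@tx,w@ty],1),np.round(K+w,1))
E
python3 arc.py
```

```text
113.7298553590921 -1.078046000666095
0.0 [0. 0.] [575.2 -72. ]
0.035 [-1.2 -3.9] [571.6 -73.8]
0.07 [-2.2 -7.7] [568.  -75.6]
0.105 [ -3.1 -11.7] [564.3 -77.1]
0.14 [ -3.8 -15.6] [560.5 -78.6]
0.175 [ -4.5 -19.6] [556.7 -79.9]
0.21 [ -4.9 -23.6] [552.9 -81.1]
0.245 [ -5.3 -27.6] [549.  -82.2]
0.28 [ -5.5 -31.6] [545.1 -83.1]
0.315 [ -5.5 -35.6] [541.1 -83.9]
0.35 [ -5.5 -39.7] [537.2 -84.5]
0.385 [ -5.2 -43.7] [533.2 -85. ]
0.42 [ -4.9 -47.7] [529.2 -85.4]
0.455 [ -4.4 -51.7] [525.1 -85.6]
0.49 [ -3.7 -55.7] [521.1 -85.7]
0.525 [ -2.9 -59.6] [517.1 -85.6]
0.56 [ -2.  -63.5] [513.1 -85.4]
0.595 [ -0.9 -67.4] [509.1 -85.1]
0.63 [  0.2 -71.3] [505.1 -84.6]
0.665 [  1.6 -75.1] [501.1 -84. ]
0.7 [  3.  -78.8] [497.1 -83.2]
0.735 [  4.6 -82.5] [493.2 -82.3]
0.77 [  6.3 -86.1] [489.3 -81.3]
0.805 [  8.2 -89.7] [485.5 -80.1]
0.84 [ 10.2 -93.2] [481.7 -78.8]
0.875 [ 12.2 -96.7] [477.9 -77.4]
```

Request:
arm_command([
  [0.15,-1.2,-3.9,0,0],
  [0.15,-1.2,-3.9,0,0],
])

```text
clock: 15.78
eef_pos: [572.2, -73.8, 67.5]
eef_rot: [3.14, 0.0, 1.752]
wrist_force: [5.5, 1.5, -2.3]
finger_gap: 23.7
finger_force: 30.0
```

Request:
arm_command([
  [0.15,-1.0,-3.8,0,0],
  [0.15,-1.0,-3.8,0,0],
])

```text
clock: 16.02
eef_pos: [568.6, -75.4, 67.4]
eef_rot: [3.14, 0.0, 1.752]
wrist_force: [6.4, 0.6, -5.4]
finger_gap: 24.2
finger_force: 30.0
```

Request:
arm_command([
  [0.15,-0.9,-4.0,0,0],
  [0.15,-0.9,-4.0,0,0],
])

```text
clock: 16.27
eef_pos: [564.9, -77.0, 67.5]
eef_rot: [3.14, 0.0, 1.752]
wrist_force: [7.9, 1.3, -5.1]
finger_gap: 23.9
finger_force: 30.0
```

Request:
arm_command([
  [0.15,-0.7,-3.9,0,0],
  [0.15,-0.7,-3.9,0,0],
])

```text
clock: 16.52
eef_pos: [561.3, -78.4, 67.5]
eef_rot: [3.139, 0.0, 1.752]
wrist_force: [6.4, 0.5, -1.7]
finger_gap: 24.2
finger_force: 30.0
```

Request:
arm_command([
  [0.15,-0.7,-4.0,0,0],
  [0.15,-0.7,-4.0,0,0],
])

```text
clock: 16.77
eef_pos: [557.5, -79.8, 67.5]
eef_rot: [3.139, 0.0, 1.752]
wrist_force: [7.7, 2.1, -5.4]
finger_gap: 24.2
finger_force: 30.0
```

Request:
arm_command([
  [0.15,-0.4,-4.0,0,0],
  [0.15,-0.4,-4.0,0,0],
])

```text
clock: 17.02
eef_pos: [553.7, -80.9, 67.5]
eef_rot: [3.139, 0.0, 1.752]
wrist_force: [9.1, 0.9, -5.2]
finger_gap: 24.3
finger_force: 30.0
```

Request:
arm_command([
  [0.15,-0.4,-4.0,0,0],
  [0.15,-0.4,-4.0,0,0],
])

```text
clock: 17.27
eef_pos: [549.5, -82.1, 67.4]
eef_rot: [3.14, 0.0, 1.752]
wrist_force: [4.6, 0.6, -3.8]
finger_gap: 24.0
finger_force: 30.0
```

Request:
arm_command([
  [0.15,-0.2,-4.0,0,0],
  [0.15,-0.2,-4.0,0,0],
])

```text
clock: 17.52
eef_pos: [545.3, -83.1, 67.4]
eef_rot: [3.141, 0.0, 1.752]
wrist_force: [4.2, 0.3, -2.8]
finger_gap: 23.8
finger_force: 30.0
```

Request:
arm_command([
  [0.15,0,-4.0,0,0],
  [0.15,0,-4.0,0,0],
])

```text
clock: 17.77
eef_pos: [541.6, -83.8, 67.4]
eef_rot: [3.14, 0.0, 1.752]
wrist_force: [6.6, -0.2, -4.3]
finger_gap: 24.2
finger_force: 30.0
```

Request:
arm_command([
  [0.15,0,-4.0,0,0],
  [0.15,0,-4.0,0,0],
])

```text
clock: 18.02
eef_pos: [538.0, -84.4, 67.5]
eef_rot: [3.14, 0.0, 1.752]
wrist_force: [8.0, 1.5, -6.0]
finger_gap: 23.9
finger_force: 30.0
```

Request:
arm_command([
  [0.15,0.3,-4.0,0,0],
  [0.15,0.3,-4.0,0,0],
])

```text
clock: 18.27
eef_pos: [534.0, -84.9, 67.5]
eef_rot: [3.139, 0.001, 1.752]
wrist_force: [9.5, -0.8, -6.5]
finger_gap: 23.8
finger_force: 30.0
```

Request:
arm_command([
  [0.15,0.3,-4.0,0,0],
  [0.15,0.3,-4.0,0,0],
])

```text
clock: 18.52
eef_pos: [530.1, -85.3, 67.5]
eef_rot: [3.139, 0.001, 1.752]
wrist_force: [9.9, 1.4, -4.6]
finger_gap: 24.4
finger_force: 30.0
```

Request:
arm_command([
  [0.15,0.5,-4.0,0,0],
  [0.15,0.5,-4.0,0,0],
])

```text
clock: 18.77
eef_pos: [525.9, -85.6, 67.5]
eef_rot: [3.14, 0.0, 1.752]
wrist_force: [7.6, 0.1, -5.4]
finger_gap: 23.9
finger_force: 30.0
```

Request:
arm_command([
  [0.15,0.7,-4.0,0,0],
  [0.15,0.7,-4.0,0,0],
])

```text
clock: 19.02
eef_pos: [521.3, -85.6, 67.4]
eef_rot: [3.141, 0.0, 1.752]
wrist_force: [3.4, 0.3, -4.3]
finger_gap: 24.1
finger_force: 30.0
```

Request:
arm_command([
  [0.15,0.8,-3.9,0,0],
  [0.15,0.8,-3.9,0,0],
])

```text
clock: 19.27
eef_pos: [517.6, -85.6, 67.5]
eef_rot: [3.14, 0.0, 1.752]
wrist_force: [6.2, 0.2, -3.8]
finger_gap: 23.6
finger_force: 30.0
```

Request:
arm_command([
  [0.15,0.9,-3.9,0,0],
  [0.15,0.9,-3.9,0,0],
])

```text
clock: 19.52
eef_pos: [513.9, -85.4, 67.5]
eef_rot: [3.14, 0.001, 1.752]
wrist_force: [8.4, -0.5, -5.6]
finger_gap: 24.0
finger_force: 30.0
```

Request:
arm_command([
  [0.15,1.1,-3.9,0,0],
  [0.15,1.1,-3.9,0,0],
])

```text
clock: 19.77
eef_pos: [510.0, -85.1, 67.5]
eef_rot: [3.139, 0.001, 1.752]
wrist_force: [10.0, -1.4, -7.1]
finger_gap: 24.1
finger_force: 30.0
```

Request:
arm_command([
  [0.15,1.1,-3.9,0,0],
  [0.15,1.1,-3.9,0,0],
])

```text
clock: 20.02
eef_pos: [506.1, -84.6, 67.5]
eef_rot: [3.139, 0.001, 1.752]
wrist_force: [10.7, -0.8, -7.5]
finger_gap: 24.0
finger_force: 30.0
```

Request:
arm_command([
  [0.15,1.3,-3.8,0,0],
  [0.15,1.3,-3.8,0,0],
])

```text
clock: 20.27
eef_pos: [501.8, -84.0, 67.5]
eef_rot: [3.14, 0.001, 1.752]
wrist_force: [8.7, -0.3, -7.2]
finger_gap: 23.9
finger_force: 30.0
```

Request:
arm_command([
  [0.15,0.8,-2.0,0,0],
  [0.15,0.8,-2.0,0,0],
])

```text
clock: 20.52
eef_pos: [499.5, -83.6, 67.4]
eef_rot: [3.14, 0.0, 1.752]
wrist_force: [6.5, 0.2, -5.5]
finger_gap: 24.1
finger_force: 30.0
```

Request:
arm_command([
  [0.15,0.8,-2.0,0,0],
  [0.15,0.8,-2.0,0,0],
])

```text
clock: 20.78
eef_pos: [497.4, -83.2, 67.5]
eef_rot: [3.14, 0.0, 1.752]
wrist_force: [6.8, 0.3, -6.6]
finger_gap: 24.0
finger_force: 30.0
```

Request:
arm_command([
  [0.15,1.0,-2.6,0,0],
  [0.15,1.0,-2.6,0,0],
  [0.15,1.0,-2.6,0,0],
  [0.15,1.0,-2.6,0,0],
  [0.15,1.0,-2.6,0,0],
  [0.15,1.0,-2.6,0,0],
  [0.15,1.0,-2.6,0,0],
  [0.15,1.0,-2.6,0,0],
])

```text
clock: 21.78
eef_pos: [494.7, -82.6, 67.4]
eef_rot: [3.14, 0.0, 1.752]
wrist_force: [5.5, 0.7, -4.1]
finger_gap: 23.7
finger_force: 30.0
```

Run:
```python
from fit import *
s=shot('side','s5.png');st=monitor.read_state();print(st['eef_pos'],st['wrist_force'],st['finger_force'])
cv2.imwrite('pics/h.png',cv2.resize(s['img'][195:315,310:430,::-1],None,fx=5,fy=5,interpolation=cv2.INTER_CUBIC))
```

```text
[494.7  -82.59  67.43] [ 6.53  1.22 -4.44] 29.999013326014392
```

View pics/h.png

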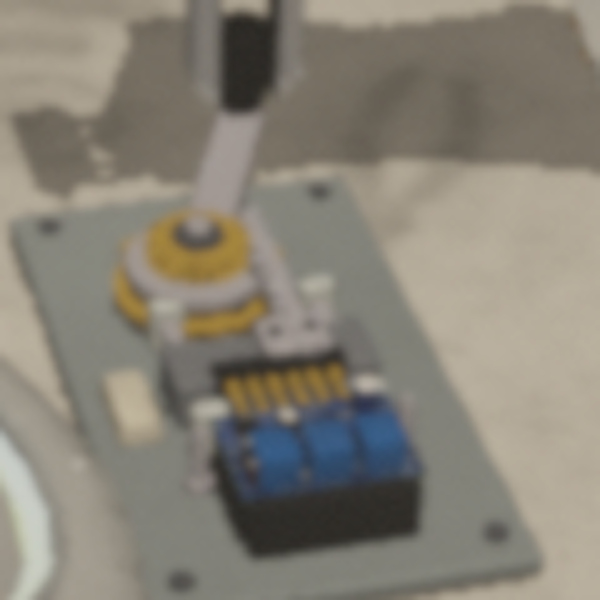

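```bash
python3 -c "
from cell import job;print(job.sign_off())"
```

```text
the job is handed in; nothing more can be done
None
```

I handed the job in with the relay board seated on the rails, its bare edge to the pins, and the lever held past its third click. I felt three clicks in the pull force and estimate the lever at 0.685 rad from the plate's mark (allowed 0.61 to 0.80); the hand-in call gave no verdict, so I can't confirm a pass.

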